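Put the casserole on keep-warm

ROBOT

A 6-joint arm with a two-finger parallel gripper is mounted at the origin on the work surface. World frame = base frame: x ahead of the robot, y to its left, z up, the work surface at z = 0. Lengths are in m, angles in rad, forces in N, time in s.
With the tool pointing down it reaches from about 0.425 to 1.125 m from the base axis. Payload 14.9 kg.
Tool frame: the origin (TCP) lies at the very end of the fingers, on their centre line; the grasp point (between the pads) lies 19 mm behind it; z points along the fingers, y is the line along which they close (so a half turn about z gives the same grasp; the last joint's range is limited). The gripper opens to 91 mm and grips with 3 to 60 N. Pads are 32 mm wide; open, the fingers measure 118 mm over their backs; the gripper's body (76 mm by 178 mm) begins 60 mm behind the grasp point.
Start: joints at [-1.195, 0.379, 1.734, -0, 1.028, -0.033], TCP at [0.278, -0.642, 0.214] pointing down, gripper open.
Joint ranges: [-2.77, 2.77], [-0.74, 2.19], [0, 2.66], [-1.06, 4.2], [0.31, 2.87], [-3.08, 3.08]. Speed limits (rad/s): [1.89, 1.89, 2.39, 3.14, 3.14, 3.14].

INTERFACE

Orientations are given as [roll, pitch, yaw] about the fixed x, y, z axes, in that order (R = Rz(yaw) Ry(pitch) Rx(roll)).
In Python, from station import robot gives the robot as it stands.
- The arm moves only by the tool move_arm, never from a script. Its argument "steps" is a list of rows, each a list of 4 numbers: the shift along the world's x, y, z scaled (see below), then the turn about the world's z scaled (see below). In form: [[tx, ty, tz, yaw], ...]. A call has 1 to 10 rows; each row is the pose to reach, as a shift and turn from the pose commanded when the call began, turning the shorter way round; what a row does not reach only later rows make up. The controller multiplies each number of a shift by 0.2 m and each number of a turn by 2 pi rad. A row lasts 1/12 s, in which the tool goes at most 41.7 mm and 7.16 degrees, less where a joint would pass 70% of its speed; a pose out of reach is approached as far as the arm can. A call with a number of a shift or a turn outside -1 to 1 is refused whole. A call with a gripper value outside its range is refused whole. "jaw" is the closure, from -1 (fully open) to 1 (shut), set as the call begins (left out, the last holds). The fingers move at their own pace and stop on an object; the grip force is fixed at half the most. Time passes only in rows, so rows that repeat a pose let the fingers close. It gives the time, the measured TCP pose, the force, the opening and the grip force at its end, in the units of the state.
- robot.state(): the state, without advancing time (a new reading comes with each control period).
- robot.camera(name): name is "scene" or "top" or "wrist"; returns a dict with "image" (400x640x3 uint8, red, green, blue), "z_map" (400x640 float32, m along the optical axis (not along the pixel's ray), 0 where there is no reading), "fx", "fy", "cx", "cy" (pixels), "position" and "rotation" of the camera in the world. Camera axes: x right, y down, z forward; pixel columns grow to the right and rows downward; lengths in m; the calibration is good to about 2 mm. A picture is of the moment at which its call begins.
- robot.job_done(): hands the job in; it is judged then, once.
The state is a dict: "clock": time; "qpos": joint angles; "joint_velocities": joint speeds; "effort": joint torques, N m; "ee_pos": TCP position; "eef_rot": TCP orientation; "contact_force": force on the tool from outside, world axes, zero at the start; "moment": the same for the moment, N m; "gripper_width": finger opening in m; "finger_force": force on a finger pad.
Only numpy, scipy, OpenCV 4.12 (cv2) and the standard library are available. Lean on these libraries where they do the work, as an engineer would, in place of code of your own. Each camera call takes 0.05 s, during which the arm holds its last target. There are 200 camera calls.

TASK

Put the covered casserole on keep-warm at the twin hob: press the mains rocker in the middle of the panel over to on (push its raised rear half right home), then press the round on/off key of the plate the casserole stands on and keep it in for two seconds, and then press that same plate's oblong keep-warm key fully in and let it spring back. Press no other key, none before the mains is on, and leave the pots and the things beside the hob where they stand.

Things in the scene. Friction and masses are not known exactly. Their poses are not given: they have to be found in the camera images.
- hob: Twin induction hob, 600 mm wide (y), 390 deep (x), 70 high, fixed. Origin: centre of its underside; x to its rear, y to the cook's left. The cook stands at the robot's side. Its front 100 mm is a steel panel sloping 0.2 rad down to the cook: four black keys for the left plate on the left, four for the right plate on the right, in the same order, one row, 52 mm apart; mains rocker in the middle.
- casserole: Covered steel casserole, 206 mm across the lid, 95 mm high with its black lid knob, two loop handles, about 2.4 kg, loose (lid fixed to it). Stands on the left or the right plate, a ring 200 mm across on the hob's black top centred 145 mm left or right of its middle (y in the hob's frame above or below 0). Origin: centre of its underside.
- saucepan: Open empty steel saucepan, 174 mm across, 70 mm high, with one long black handle (along its +x) reaching 245 mm from its centre, loose. Stands on the other plate. Origin: centre of its underside.
- tongs: Serving tongs, 275 x 50 x 18 mm, lying loose on the counter to the right of the hob. Origin: middle, on the counter; x along them.
- fuel_can: Low round fuel can, 84 mm across, 58 mm high, loose on the counter to the left of the hob. Origin: centre of its underside.
- mains (a joint): Mains rocker: black dished cap, 46 mm front to back, 24 wide, hinged across its middle, in a bezel 56 x 34 x 3 mm. 0 rad = off (at the start: front half in line with the panel, rear half up), 0.32 = on (rear half in line, front half up). It does not snap: it turns stiffly (2 to 3 N on the rear half) and stays where it is left, so push it right home, until it goes solid.
- mains_rear_half (a point): On the face of the rocker's rear half, the one to push for on, 14 mm from the hinge line; its outer end lies 9 mm farther back. Off, it stands 13 mm above the panel (outer end 16), on, 9 mm. Moves with the rocker; when off its axes are x to the rear up the panel's slope, y to the cook's left, z square out of the panel.
- left_onoff (a joint): Travel of the left plate's on/off key: 0 = up, 0.005 m = fully in, square to the panel; springs back when let go. Starts to move at about 2.2 N, fully in at 5 N.
- left_onoff_top (a point): Centre of the top of the left plate's round on/off key, 26 mm across, marked with a broken ring and bar; leftmost of its four keys. Black plastic; its top stands 10 mm above the panel when up, 5 mm when fully in. Axes: x to the rear up the panel's slope, y to the cook's left along the panel, z square out of the panel.
- left_minus (a joint): Travel of the left plate's minus key: 0 = up, 0.005 m = fully in, square to the panel; springs back when let go. Starts to move at about 2.2 N, fully in at 5 N.
- left_minus_top (a point): Centre of the top of the left plate's small square minus key, 18 x 18 mm, marked with a bar; second from the left. Black plastic; its top stands 10 mm above the panel when up, 5 mm when fully in. Axes: x to the rear up the panel's slope, y to the cook's left along the panel, z square out of the panel.
- left_plus (a joint): Travel of the left plate's plus key: 0 = up, 0.005 m = fully in, square to the panel; springs back when let go. Starts to move at about 2.2 N, fully in at 5 N.
- left_plus_top (a point): Centre of the top of the left plate's small square plus key, 18 x 18 mm, marked with a cross; third from the left. Black plastic; its top stands 10 mm above the panel when up, 5 mm when fully in. Axes: x to the rear up the panel's slope, y to the cook's left along the panel, z square out of the panel.
- left_warm (a joint): Travel of the left plate's keep-warm key: 0 = up, 0.005 m = fully in, square to the panel; springs back when let go. Starts to move at about 2.2 N, fully in at 5 N.
- left_warm_top (a point): Centre of the top of the left plate's oblong keep-warm key, 38 mm along the panel by 18 mm, marked with three wavy lines; rightmost of its four keys. Black plastic; its top stands 10 mm above the panel when up, 5 mm when fully in. Axes: x to the rear up the panel's slope, y to the cook's left along the panel, z square out of the panel.
- right_onoff (a joint): Travel of the right plate's on/off key: 0 = up, 0.005 m = fully in, square to the panel; springs back when let go. Starts to move at about 2.2 N, fully in at 5 N.
- right_onoff_top (a point): Centre of the top of the right plate's round on/off key, 26 mm across, marked with a broken ring and bar; leftmost of its four keys. Black plastic; its top stands 10 mm above the panel when up, 5 mm when fully in. Axes: x to the rear up the panel's slope, y to the cook's left along the panel, z square out of the panel.
- right_minus (a joint): Travel of the right plate's minus key: 0 = up, 0.005 m = fully in, square to the panel; springs back when let go. Starts to move at about 2.2 N, fully in at 5 N.
- right_minus_top (a point): Centre of the top of the right plate's small square minus key, 18 x 18 mm, marked with a bar; second from the left. Black plastic; its top stands 10 mm above the panel when up, 5 mm when fully in. Axes: x to the rear up the panel's slope, y to the cook's left along the panel, z square out of the panel.
- right_plus (a joint): Travel of the right plate's plus key: 0 = up, 0.005 m = fully in, square to the panel; springs back when let go. Starts to move at about 2.2 N, fully in at 5 N.
- right_plus_top (a point): Centre of the top of the right plate's small square plus key, 18 x 18 mm, marked with a cross; third from the left. Black plastic; its top stands 10 mm above the panel when up, 5 mm when fully in. Axes: x to the rear up the panel's slope, y to the cook's left along the panel, z square out of the panel.
- right_warm (a joint): Travel of the right plate's keep-warm key: 0 = up, 0.005 m = fully in, square to the panel; springs back when let go. Starts to move at about 2.2 N, fully in at 5 N.
- right_warm_top (a point): Centre of the top of the right plate's oblong keep-warm key, 38 mm along the panel by 18 mm, marked with three wavy lines; rightmost of its four keys. Black plastic; its top stands 10 mm above the panel when up, 5 mm when fully in. Axes: x to the rear up the panel's slope, y to the cook's left along the panel, z square out of the panel.

How it is judged:
By the outcome, as a careful person would: the job done as asked, in the order asked, and still so for the second after the job is handed in, with the robot touching nothing.
It also fails if it takes over 43 s, if anything falls off the work surface, if the arm or the gripper's body presses on something with over 40 N, if the wrist force passes 120 N, or if a joint passes its speed limit or range.

## Working session

There is one attempt and no reset: what is moved stays moved. The work goes in short steps, Python scripts to look and compute and a tool call to move; the robot and the scene stay as the last step left them, time stands still between calls to the robot, and variables do not carry over. Pictures are saved under pics/ and viewed, at most 10 in all, crops included, and the job is handed in when it is done.

Besides the shell and the picture viewer there is one more tool, called as name(argument=value, ...) on one line, values as JSON. move_arm: Moves the arm, as the interface text tells. Its arguments: {"type":"object","properties":{"steps":{"type":"array"},"jaw":{"type":"number"}},"required":["steps"]}

```bash
mkdir -p pics; python3 - <<'E'
from station import robot
import cv2,numpy as np
for n in("top","scene"):
    c=robot.camera(n); cv2.imwrite(f"pics/{n}1.png",c["image"][...,::-1]); np.savez(f"{n}1.npz",**c)
    print(n,c["fx"],c["cx"],c["cy"],c["position"],np.round(c["rotation"],3).tolist())
s=robot.state();print(s["clock"],s["ee_pos"],s["eef_rot"],s["gripper_width"],s["contact_force"])
E
```

```text
top 421.3324587740089 322.5631426565539 200.96690078595196 [ 0.43604077 -0.01739421  1.28130508] [-3.001, 0.006, -1.542]
scene 372.21756388400786 322.66506232945824 199.85181579724383 [ 0.98223648 -0.40302472  0.91375824] [-2.569, -0.011, 0.729]
0.1 [ 0.2781241  -0.64200401  0.21336606] [-3.14063822e+00 -3.72320752e-05  4.08798613e-01] 0.09112456972325303 [-0.39720991 -0.216612   -0.18511064]
```

View pics/top1.png

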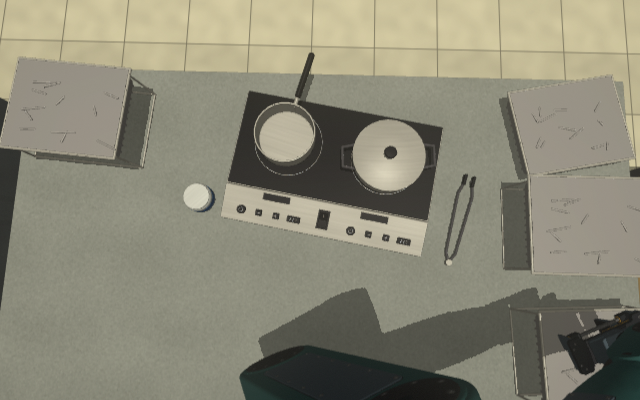

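View pics/scene1.png

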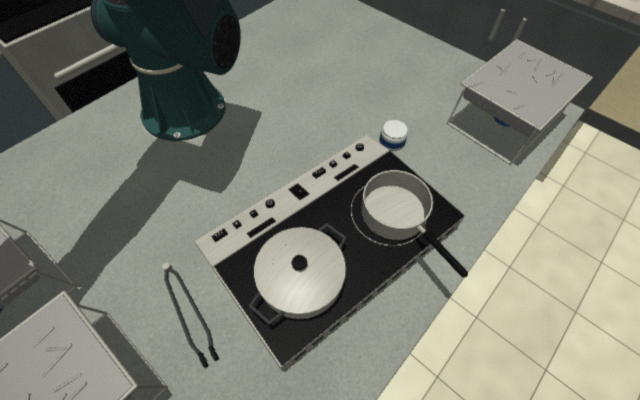

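The casserole (390,155) stands on the right plate. The keys to press are mains (323,219), right on/off (351,231) and right keep-warm (403,241). The saucepan is on the left plate at (287,135). There are racks around the start pose at (560,330), so I'll raise the arm first.

```bash
cat > h.py <<'E'
import numpy as np,cv2
from scipy.spatial.transform import Rotation as Rt
def rot(c):
    r=np.array(c["rotation"]); return r if r.ndim==2 else Rt.from_euler('xyz',r).as_matrix()
def pts(c):
    z=c["z_map"]; v,u=np.mgrid[:z.shape[0],:z.shape[1]]
    P=np.stack([(u-c["cx"])/c["fx"]*z,(v-c["cy"])/c["fy"]*z,z],-1)
    return P@rot(c).T+np.array(c["position"])
E
python3 - <<'E'
from h import *
np.set_printoptions(precision=4,suppress=True)
for n,boxes in(("top",[("mains",312,206,333,231),("on",344,224,358,238),("-",364,229,373,239),("+",381,233,391,243),("warm",394,234,413,248),("Lon",234,202,248,216),("Lwarm",284,212,302,226)]),
 ("scene",[("mains",287,182,308,202),("on",264,197,277,210),("-",249,208,259,219),("+",233,219,242,230),("warm",210,226,229,244),("Lon",354,141,366,153),("Lwarm",311,165,327,181)])):
    c=dict(np.load(n+"1.npz")); P=pts(c); g=cv2.cvtColor(c["image"],cv2.COLOR_RGB2GRAY)
    print(n)
    for b,u0,v0,u1,v1 in boxes:
        m=np.zeros(g.shape,bool); m[v0:v1,u0:u1]=g[v0:v1,u0:u1]<90; m&=c["z_map"]>0
        vv,uu=np.nonzero(m); print(b,m.sum(),uu.mean().round(1),vv.mean().round(1),np.median(P[m],0), P[m].mean(0))
    if n=="top":
        for a,u,v in(("rack",560,315),("rack2",590,225),("rack3",575,120),("lid",370,165),("counter",150,250),("arm",360,370)): print(a,P[v,u])
        # panel plane
        m=np.zeros(g.shape,bool); m[190:255,222:425]=g[190:255,222:425]>140; m&=(P[...,2]>.03)&(P[...,2]<.1)
        A=P[m];  
        for _ in range(3):
            cc=A.mean(0); nn=np.linalg.svd(A-cc,full_matrices=False)[2][2]; nn*=np.sign(nn[2]); A=A[abs((A-cc)@nn)<.002]
        print("plane",cc,nn,np.arccos(nn[2]),np.arctan2(nn[1],nn[0]))
E
```

```text
top
mains 202 322.5 219.4 [ 0.5547 -0.0056  0.0636] [ 0.5544 -0.0065  0.0638]
on 47 350.1 230.3 [ 0.5256 -0.087   0.0629] [ 0.5249 -0.0872  0.0627]
- 31 367.5 233.9 [ 0.516  -0.1363  0.0627] [ 0.5161 -0.1377  0.0626]
+ 31 385.2 237.5 [ 0.506  -0.1881  0.063 ] [ 0.507  -0.1885  0.063 ]
warm 64 403.0 241.0 [ 0.4986 -0.2399  0.0629] [ 0.4985 -0.2398  0.063 ]
Lon 53 240.8 208.4 [0.5804 0.2325 0.0632] [0.5796 0.2326 0.0627]
Lwarm 63 293.3 219.1 [0.553  0.0764 0.0627] [0.5528 0.0785 0.0624]
rack [ 0.3153 -0.6254  0.1632]
rack2 [ 0.5498 -0.7148  0.1652]
rack3 [ 0.8758 -0.7553  0.0587]
lid [ 0.7021 -0.1343  0.1381]
counter [ 0.4526  0.5155 -0.0044]
arm [ 0.2846 -0.071   0.6584]
plane [ 0.5535 -0.0142  0.056 ] [-0.1982  0.0346  0.9796] 0.20258075107751822 2.9688497221518055
scene
mains 175 298.4 191.3 [ 0.5589 -0.0134  0.0633] [ 0.5569 -0.0123  0.0643]
on 61 269.9 203.5 [ 0.527  -0.0919  0.0624] [ 0.5263 -0.0915  0.0617]
- 44 253.5 213.4 [ 0.5169 -0.1419  0.062 ] [ 0.516  -0.1421  0.0613]
+ 44 236.6 224.3 [ 0.5093 -0.1944  0.0614] [ 0.508  -0.1939  0.0611]
warm 104 219.5 235.0 [ 0.5005 -0.2441  0.0626] [ 0.4995 -0.2439  0.0616]
Lon 49 359.5 146.9 [0.5799 0.2277 0.0616] [0.5798 0.2286 0.0611]
Lwarm 78 318.9 172.4 [0.5551 0.0756 0.062 ] [0.5538 0.0755 0.0614]
```

move_arm(steps=[[0, 0, 0.2, 0], [0, 0.05, 0.35, 0], [0.1, 0.2, 0.35, -0.02], [0.17, 0.4, 0.35, -0.038], [0.25, 0.6, 0.35, -0.056], [0.33, 0.8, 0.35, -0.074], [0.4, 0.95, 0.35, -0.092], [0.4, 0.95, 0.35, -0.092]], jaw=1)

```text
clock: 0.77
ee_pos: [0.3596, -0.4476, 0.2836]
eef_rot: [-3.14, 0.0, -0.176]
contact_force: [0.0, -0.4, -0.0]
gripper_width: 0.0411
finger_force: 0.0
```

move_arm(steps=[[0.1, 0.2, 0, 0], [0.2, 0.4, 0, 0], [0.28, 0.6, 0, 0], [0.36, 0.8, 0, 0], [0.45, 0.95, 0, 0], [0.45, 0.95, 0, 0]])

```text
clock: 1.27
ee_pos: [0.45, -0.2579, 0.2839]
eef_rot: [-3.141, -0.0, -0.165]
contact_force: [0.0, -0.5, -0.2]
gripper_width: 0.0013
finger_force: 0.0
```

move_arm(steps=[[0.1, 0.2, 0, 0], [0.2, 0.4, 0, 0], [0.28, 0.6, 0, 0], [0.36, 0.8, -0.1, 0], [0.4, 0.95, -0.2, 0], [0.4, 0.95, -0.4, 0], [0.4, 0.95, -0.4, 0], [0.4, 0.95, -0.4, 0]])

```text
clock: 1.93
ee_pos: [0.527, -0.0721, 0.2022]
eef_rot: [3.142, 0.005, -0.168]
contact_force: [-0.6, 0.8, 0.5]
gripper_width: 0.0001
finger_force: 0.0
```

move_arm(steps=[[0.08, 0.16, -0.1, 0], [0.16, 0.315, -0.25, 0], [0.16, 0.315, -0.45, 0], [0.16, 0.315, -0.45, 0], [0.16, 0.315, -0.45, 0]])

```text
clock: 2.35
ee_pos: [0.56, -0.0103, 0.1142]
eef_rot: [3.141, 0.002, -0.17]
contact_force: [0.2, 0.2, 1.7]
gripper_width: 0.0008
finger_force: 0.0
```

```bash
python3 - <<'E'
from station import robot
from h import *
np.set_printoptions(precision=4,suppress=True)
s=robot.state();print(s["ee_pos"],s["eef_rot"])
ims=[]
for n in("wrist","scene"):
    c=robot.camera(n); np.savez(n+"2.npz",**c); ims.append(c["image"][...,::-1]); print(n,c["position"],c["rotation"],c["fx"])
cv2.imwrite("pics/w2.png",ims[0]); cv2.imwrite("pics/s2.png",cv2.resize(ims[1][110:270,180:390],None,fx=3.5,fy=3.5))
E
```

```text
[ 0.56   -0.0103  0.1142] [ 3.1412  0.0023 -0.1697]
wrist [ 0.6405 -0.0244  0.2857] [ 2.8469  0.0004 -1.7406] 290.20818923200096
scene [ 0.9822 -0.403   0.9138] [-2.5693 -0.0114  0.7286] 372.21756388400786
```

View pics/w2.png

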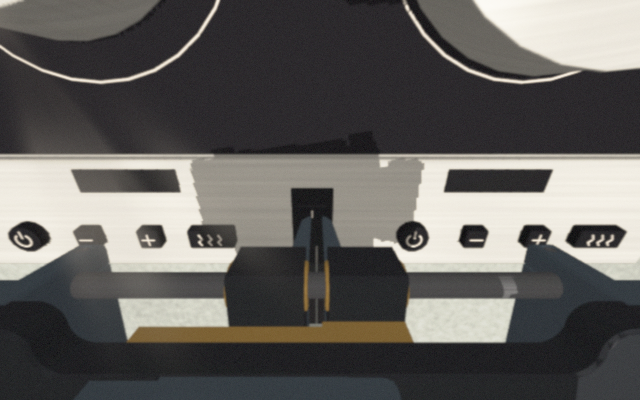

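View pics/s2.png

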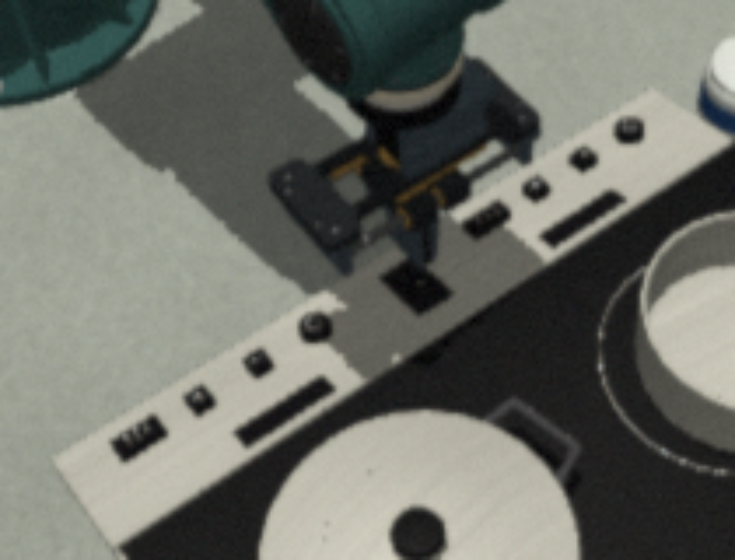

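The wrist view shows the fingers at column 317 over the rocker bezel, which spans columns 292–333 with its rear edge at row 188. Right on/off is at (412,237) and right warm at (597,237). In the scene crop the fingertip is just ahead of the rocker.

```bash
python3 - <<'E'
from h import *
np.set_printoptions(precision=4,suppress=True)
c=dict(np.load("wrist2.npz")); P=pts(c); R=rot(c); o=c["position"]
g=cv2.cvtColor(c["image"],cv2.COLOR_RGB2GRAY)
print([(u,g[200,u]) for u in (284,288,290,292,294,330,332,334,336,340)],[(v,g[v,300]) for v in range(182,196,2)])
n=np.array([-.1959,.0335,.98]) # 0.2 rad, yaw -.17
cc=np.array([.5535,-.0142,.0575])
def ray(u,v,h):
    d=R@np.array([(u-c["cx"])/c["fx"],(v-c["cy"])/c["fy"],1]); t=((cc+h*n-o)@n)/(d@n); return o+t*d
hx=np.array([np.cos(-.17),np.sin(-.17)]);hy=np.array([-hx[1],hx[0]])
for nm,u0,v0,u1,v1 in(("on",393,218,432,253),("-",455,222,492,252),("+",515,222,553,254),("warm",562,222,630,252),("Lwarm",184,222,240,252),("Lon",5,218,52,254)):
    m=np.zeros(g.shape,np.uint8); m[v0:v1,u0:u1]=(g[v0:v1,u0:u1]<75)
    vv,uu=np.nonzero(m); b=(uu.min(),uu.max(),vv.min(),vv.max()); M=P[vv,uu]
    print(nm,b,m.sum(),np.median(M,0),"ray",ray((b[0]+b[1]+1)/2,(b[2]+b[3]+1)/2,.008),"along",np.median(M,0)[:2]@hx,np.median(M,0)[:2]@hy)
for u,v,h in((292,195,.003),(333,195,.003),(312,188,.003)):
    p=ray(u,v,h); print("bez",p,p[:2]@hx,p[:2]@hy,P[v,u])
print("panel z",P[205,200],P[205,420],P[205,480], "tcp", np.array([.56,-.0103])@hx,np.array([.56,-.0103])@hy)
# scene bezel: depth points dark around the rocker, rear strip
E
```

```text
[(284, np.uint8(150)), (288, np.uint8(151)), (290, np.uint8(128)), (292, np.uint8(41)), (294, np.uint8(25)), (330, np.uint8(23)), (332, np.uint8(59)), (334, np.uint8(142)), (336, np.uint8(147)), (340, np.uint8(148))] [(182, np.uint8(153)), (184, np.uint8(149)), (186, np.uint8(144)), (188, np.uint8(69)), (190, np.uint8(27)), (192, np.uint8(28)), (194, np.uint8(28))]
on (np.int64(393), np.int64(427), np.int64(221), np.int64(252)) 544 [ 0.5293 -0.0847  0.0636] ray [ 0.5252 -0.0849  0.0624] along 0.5359833973657044 0.006077069985753929
- (np.int64(460), np.int64(486), np.int64(226), np.int64(246)) 442 [ 0.5191 -0.1355  0.063 ] ray [ 0.5168 -0.137   0.0625] along 0.5345043879190917 -0.045725948220684334
+ (np.int64(519), np.int64(552), np.int64(226), np.int64(253)) 642 [ 0.5142 -0.1812  0.0644] ray [ 0.5042 -0.1894  0.0618] along 0.5374192560724492 -0.09162054003918378
warm (np.int64(567), np.int64(624), np.int64(226), np.int64(246)) 862 [ 0.5023 -0.2351  0.063 ] ray [ 0.4994 -0.2383  0.0625] along 0.5348463034539568 -0.1467163399141995
Lwarm (np.int64(188), np.int64(239), np.int64(225), np.int64(251)) 795 [0.5564 0.0776 0.0636] ray [0.5516 0.0783 0.0621] along 0.5352821893832108 0.1706143754638232
Lon (np.int64(9), np.int64(48), np.int64(222), np.int64(250)) 618 [0.5818 0.2263 0.0631] ray [0.5798 0.2306 0.0625] along 0.5351018737701176 0.3215010290618732
bez [0.5788 0.0057 0.0649] 0.5695122259292495 0.10356708029202298 [0.5787 0.0058 0.0646]
bez [ 0.5733 -0.0264  0.0649] 0.5695198782025052 0.07101329268938025 [ 0.5732 -0.0264  0.0646]
bez [ 0.5821 -0.011   0.0662] 0.575610268547136 0.08764511728369934 [ 0.5813 -0.0108  0.0631]
panel z [0.5814 0.0832 0.0585] [ 0.5511 -0.0956  0.0593] [ 0.5429 -0.144   0.0599] tcp 0.5536700476647441 0.08459059237834932
```

move_arm(steps=[[0.012, 0.01, -0.08, 0], [0.012, 0.01, -0.12, 0], [0.012, 0.01, -0.14, 0], [0.012, 0.01, -0.15, 0], [0.012, 0.01, -0.16, 0], [0.012, 0.01, -0.17, 0], [0.012, 0.01, -0.18, 0], [0.012, 0.01, -0.185, 0], [0.012, 0.01, -0.185, 0]])

```text
clock: 3.2
ee_pos: [0.5626, -0.0073, 0.0768]
eef_rot: [3.142, 0.0, -0.169]
contact_force: [0.4, 0.0, -0.4]
gripper_width: 0.0008
finger_force: 0.0
```

move_arm(steps=[[0, 0, -0.006, 0], [0, 0, -0.012, 0], [0, 0, -0.018, 0], [0, 0, -0.024, 0], [0, 0, -0.03, 0], [0, 0, -0.03, 0]])

```text
clock: 3.7
ee_pos: [0.5626, -0.0073, 0.0707]
eef_rot: [-3.142, 0.0, -0.169]
contact_force: [1.5, -0.3, 2.3]
gripper_width: 0.0005
finger_force: 1.1
```

move_arm(steps=[[0, 0, -0.005, 0], [0, 0, -0.01, 0], [0, 0, -0.015, 0], [0, 0, -0.015, 0]])

```text
clock: 4.03
ee_pos: [0.5629, -0.0073, 0.0687]
eef_rot: [3.142, 0.0, -0.169]
contact_force: [-3.9, -0.5, 20.3]
gripper_width: 0.0006
finger_force: 10.3
```

move_arm(steps=[[0, 0, -0.005, 0], [0, 0, -0.01, 0], [0, 0, -0.01, 0]])

```text
clock: 4.28
ee_pos: [0.5631, -0.0074, 0.0681]
eef_rot: [3.142, 0.0, -0.169]
contact_force: [-15.2, 0.9, 48.4]
gripper_width: 0.0004
finger_force: 23.6
```

move_arm(steps=[[0, 0, 0.05, 0], [0, 0, 0.2, 0], [-0.1, -0.15, 0.25, 0], [-0.23, -0.385, 0.25, 0], [-0.23, -0.385, 0.25, 0], [-0.23, -0.385, 0.25, 0]])

```text
clock: 4.78
ee_pos: [0.5146, -0.086, 0.1156]
eef_rot: [3.142, 0.002, -0.172]
contact_force: [0.0, -0.0, -0.0]
gripper_width: 0.0003
finger_force: 0.0
```

```bash
python3 - <<'E'
from station import robot
from h import *
np.set_printoptions(precision=4,suppress=True)
s=robot.state();print(s["ee_pos"],s["eef_rot"],s["contact_force"])
a=[]
for n in("wrist","scene"):
    c=robot.camera(n); np.savez(n+"3.npz",**c); a.append(c["image"][...,::-1])
b=cv2.resize(a[1][150:260,200:360],(640,440),interpolation=cv2.INTER_CUBIC)
cv2.imwrite("pics/3.png",cv2.resize(np.vstack([a[0][140:290],b]),None,fx=1,fy=1))
c=dict(np.load("scene3.npz"));P=pts(c)
hx=np.array([np.cos(-.17),np.sin(-.17)]);hy=np.array([-hx[1],hx[0]]);n=np.array([-.1959,.0335,.98])
for st in("scene1","scene3","wrist3"):
    c=dict(np.load(st+".npz"));P=pts(c);A=P[...,0]*hx[0]+P[...,1]*hx[1]-.5485;B=P[...,0]*hy[0]+P[...,1]*hy[1]-(.083 if "scene" in st else .087)
    H=P@n-np.array([.5535,-.0142,.0575])@n
    print(st,[(s,round(float(np.median(H[(abs(A-s/1000)<.002)&(abs(B)<.006)])*1000),1)) for s in(-19,-14,-9,0,9,14,19)])
E
```

```text
[ 0.5146 -0.086   0.1156] [ 3.1415  0.0018 -0.1717] [ 0.0479 -0.0195 -0.02  ]
scene1 [(-19, 6.5), (-14, 7.1), (-9, 7.6), (0, 10.3), (9, 12.2), (14, 10.6), (19, 0.9)]
scene3 [(-19, 176.5), (-14, 175.9), (-9, 92.9), (0, 175.3), (9, 155.8), (14, 8.2), (19, 4.4)]
wrist3 [(-19, 14.2), (-14, 12.5), (-9, 10.9), (0, 8.9), (9, 147.7), (14, 8.8), (19, 7.8)]
```

View pics/3.png

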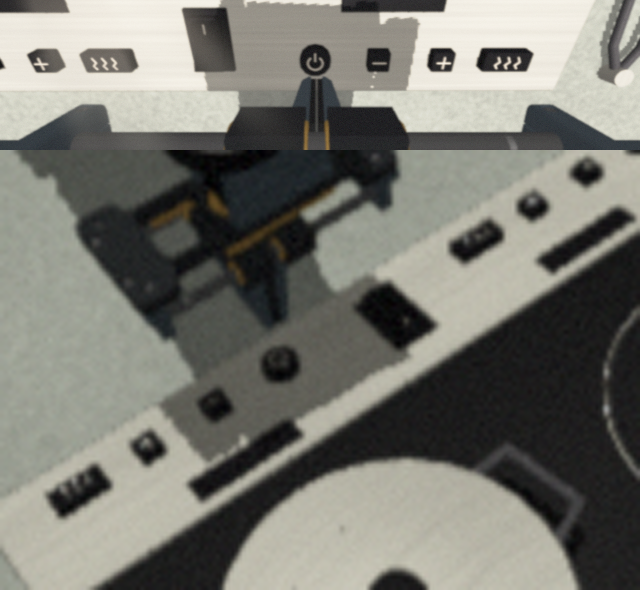

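The wrist strip shows the rocker with its front half raised, 14 mm above the panel at −19 mm, and its rear half level at 8.8 mm, so the mains is on. The on/off key (315,60) is in line with the fingers at column 316.

move_arm(steps=[[0, 0, -0.15, 0], [0, 0, -0.2, 0], [0, 0, -0.22, 0], [0, 0, -0.235, 0], [0, 0, -0.235, 0]])

```text
clock: 5.3
ee_pos: [0.5166, -0.0839, 0.0686]
eef_rot: [-3.142, 0.001, -0.169]
contact_force: [-0.0, -0.6, -0.1]
gripper_width: 0.0005
finger_force: 0.0
```

move_arm(steps=[[0, 0, -0.007, 0], [0, 0, -0.014, 0], [0, 0, -0.021, 0], [0, 0, -0.028, 0], [0, 0, -0.028, 0]])

```text
clock: 5.72
ee_pos: [0.5172, -0.0844, 0.0636]
eef_rot: [-3.142, -0.001, -0.169]
contact_force: [2.1, 0.5, 3.2]
gripper_width: 0.0008
finger_force: 1.3
```

move_arm(steps=[[0, 0, -0.008, 0], [0, 0, -0.016, 0], [0, 0, -0.022, 0], [0, 0, -0.022, 0]])

```text
clock: 6.05
ee_pos: [0.5175, -0.0845, 0.0593]
eef_rot: [3.142, -0.001, -0.169]
contact_force: [0.6, 0.4, 11.3]
gripper_width: 0.0003
finger_force: 5.1
```

move_arm(steps=[[0, 0, -0.003, 0], [0, 0, -0.003, 0], [0, 0, -0.003, 0], [0, 0, -0.003, 0], [0, 0, -0.003, 0], [0, 0, -0.003, 0], [0, 0, -0.003, 0], [0, 0, -0.003, 0], [0, 0, -0.003, 0], [0, 0, -0.003, 0]])

```text
clock: 6.88
ee_pos: [0.5176, -0.0845, 0.0591]
eef_rot: [3.142, -0.002, -0.169]
contact_force: [-0.3, 0.9, 16.6]
gripper_width: 0.0003
finger_force: 8.1
```

move_arm(steps=[[0, 0, 0, 0], [0, 0, 0, 0], [0, 0, 0, 0], [0, 0, 0, 0], [0, 0, 0, 0], [0, 0, 0, 0], [0, 0, 0, 0], [0, 0, 0, 0], [0, 0, 0, 0], [0, 0, 0, 0]])

```text
clock: 7.72
ee_pos: [0.5176, -0.0845, 0.0591]
eef_rot: [3.142, -0.002, -0.169]
contact_force: [0.2, 0.5, 16.2]
gripper_width: 0.0006
finger_force: 8.1
```

move_arm(steps=[[0, 0, 0, 0], [0, 0, 0, 0], [0, 0, 0, 0], [0, 0, 0, 0], [0, 0, 0, 0], [0, 0, 0, 0]])

```text
clock: 8.22
ee_pos: [0.5176, -0.0845, 0.0591]
eef_rot: [3.142, -0.002, -0.169]
contact_force: [-0.0, 0.9, 16.5]
gripper_width: 0.0005
finger_force: 8.1
```

move_arm(steps=[[0, 0, 0.05, 0], [0, 0, 0.2, 0], [-0.03, -0.2, 0.25, 0], [-0.07, -0.4, 0.25, 0], [-0.1, -0.6, 0.25, 0], [-0.132, -0.769, 0.25, 0], [-0.132, -0.769, 0.25, 0], [-0.132, -0.769, 0.25, 0], [-0.132, -0.769, 0.25, 0]])

```text
clock: 8.97
ee_pos: [0.4897, -0.2377, 0.108]
eef_rot: [-3.141, 0.001, -0.17]
contact_force: [0.3, -0.0, 0.3]
gripper_width: 0.0004
finger_force: 0.0
```

```bash
python3 - <<'E'
from station import robot
from h import *
s=robot.state();print(s["ee_pos"],s["eef_rot"],s["contact_force"])
c=robot.camera("wrist"); cv2.imwrite("pics/4.png",c["image"][...,::-1])
E
```

```text
[ 0.48969088 -0.23772266  0.10795959] [-3.14112026e+00  1.14867206e-03 -1.69873376e-01] [ 0.2659984  -0.02657174  0.26616373]
```

View pics/4.png

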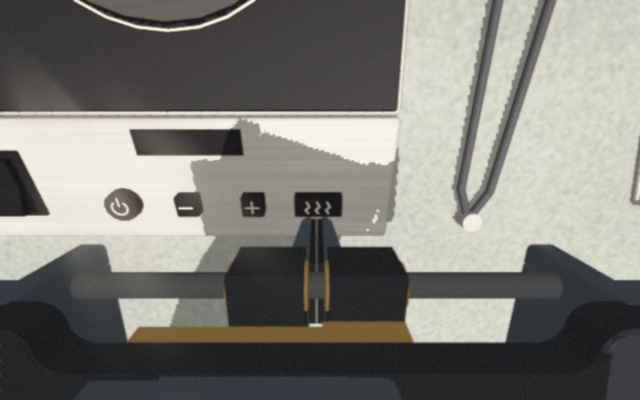

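The wrist view shows the keep-warm key (318,204) right in line with the fingers at column 316. The on/off key (122,205) is up again.

move_arm(steps=[[0, 0, -0.1, 0], [0, 0, -0.17, 0], [0, 0, -0.19, 0], [0, 0, -0.2, 0], [0, 0, -0.21, 0], [0, 0, -0.22, 0], [0, 0, -0.23, 0], [0, 0, -0.24, 0], [0, 0, -0.245, 0], [0, 0, -0.245, 0]])

```text
clock: 9.85
ee_pos: [0.4911, -0.2384, 0.0598]
eef_rot: [3.141, -0.002, -0.169]
contact_force: [3.9, 2.1, 5.5]
gripper_width: 0.0002
finger_force: 2.7
```

move_arm(steps=[[0, 0, -0.006, 0], [0, 0, -0.01, 0], [0, 0, -0.01, 0]])

```text
clock: 10.1
ee_pos: [0.4914, -0.2385, 0.0587]
eef_rot: [3.141, -0.002, -0.169]
contact_force: [-1.7, 6.0, 23.4]
gripper_width: 0.0007
finger_force: 11.6
```

Solid at 23 N, so the key is fully in. I'll release it and back off.

move_arm(steps=[[0, 0, 0.05, 0], [0, 0, 0.2, 0], [0, 0, 0.4, 0], [-0.1, 0, 0.7, 0], [-0.1, 0, 0.7, 0], [-0.1, 0, 0.7, 0], [-0.1, 0, 0.7, 0]])

```text
clock: 10.68
ee_pos: [0.4703, -0.2384, 0.1983]
eef_rot: [3.141, -0.002, -0.17]
contact_force: [1.0, 0.0, -1.4]
gripper_width: 0.0004
finger_force: 0.0
```

```bash
python3 - <<'E'
from station import robot
from h import *
a=[robot.camera(n)["image"][...,::-1] for n in("wrist","top")]
cv2.imwrite("pics/5.png",np.hstack([cv2.resize(a[0],(400,250)),a[1][60:310,180:580]]))
E
```

```text
(no output)
```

View pics/5.png

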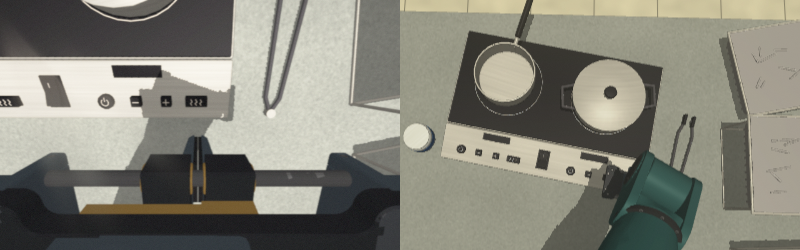

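The arm is clear of everything, the keys in view are up, the rocker (55,90) is still on, and the pots, tongs and can haven't moved.

```bash
python3 -c "
from station import robot
print(robot.job_done())"
```

```text
the job is handed in; nothing more can be done
None
```

I switched the mains rocker fully on, held the right plate's on/off key in for about 2.2 s, then pressed its keep-warm key fully in and released it; the job was handed in at about 11 s, and no other key was pressed and nothing was moved.

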